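Rock the ball sorter's gate and feed the batch down the other chute

TASK

Press down the raised end of the sorter's seesaw gate so that it rocks over to its other side, then press the feed key fully down so that the three turned balls roll down into the tray on the side that was shut off before. Use only the fingertips: pick nothing up, do not touch the balls, and leave the tools and other things on the bench where they are.

Things in the scene. Friction and masses are not known exactly. Their poses are not given: they have to be found in the camera images.
- sorter: Plywood ball sorter, fixed. Origin on the bench under the middle of the gate; x along the feed trough (away from the robot), y left along the gate. Trough: x 34 to 205 mm, 56 mm wide, walls to 190 mm high, sloping down to the gate's middle. A 90 mm wide board, top at 167 mm, stands at x -37. From each gate end a chute leads out to a tray (|y| 200 to 300 mm, walls 60 to 80 mm high).
- gate (a joint): Seesaw gate, a 232 x 58 mm beech trough along the sorter's y, pivot 100 mm up, axis along sorter x. Radians: +0.22 = left end up, feeds the right tray; -0.22 = right end up, feeds the left tray. Starts at either stop. Top-heavy (38 mm steel disc on a post 55 mm in front of the pivot's middle, top 76 mm above the pivot): past level it falls over and stays. Pressing an ear takes under 1 N until the stop.
- ear_left (a point): Middle of the top face of the left (+y) pressing ear, a flat beech tab 42 x 42 mm, 10 mm thick, sticking out towards the robot from the gate's left end (sorter frame x -55, y 105 mm). It moves with the gate: about 132 mm above the bench when up, 87 mm when down; free space beneath it.
- ear_right (a point): The same for the right (-y) end of the gate.
- feed_key (a joint): Feed key travel in metres: 0 = up (at the start), 0.024 = fully down on its stop. Slides straight down, needs about 3 N, stays where it is left. Fully down, the steel stop that holds the balls is sunk below the trough floor and the balls roll off by themselves in about two seconds.
- key_top (a point): Middle of the top face of the feed key, a flat aluminium pad 44 x 44 mm on a steel stem, to the left of the trough's lower end (sorter frame x 63, y 85 mm); 162 mm above the bench when up, 138 mm when down.
- ball0_center (a point): Centre of the first turned wooden ball, 35 mm diameter, 16 g, resting in the trough against the stop.
- ball1_center (a point): Centre of the second ball, the same, behind the first.
- ball2_center (a point): Centre of the third ball, the same, behind the second.
- tray_left (a point): Centre of the inner floor of the left (+y) tray, inside 100 x 100 mm, 14 mm above the bench, sides parallel to the sorter's.
- tray_right (a point): Centre of the inner floor of the right (-y) tray, the same.
- gouge: Bystander: a straight carving tool, round wooden handle and steel shank, 190 mm long, lying on the bench on the robot's side of the sorter; leave alone. Origin: underside, middle.
- rasp: Bystander: a flat dark steel rasp 200 x 22 x 8 mm lying on the robot's side near the right tray; leave alone. Origin: centre of the underside.
- corbel: Bystander: a stepped wedge-shaped pale wooden blank, 45 x 80 mm and 108 mm tall, standing behind the left tray; leave alone. Origin: centre of the underside.
- glue: Bystander: white glue bottle, 52 mm diameter, 130 mm tall, behind the right tray; leave alone. Origin: centre of the underside.
- finial: Bystander: small turned wooden finial, 38 mm diameter, 62 mm tall, standing to the right of the feed trough; leave alone. Origin: centre of the underside.
- sanding_block: Bystander: cork sanding block 90 x 55 x 32 mm lying on the robot's side near the left tray; leave alone. Origin: centre of the underside.
- tape: Bystander: roll of paper tape, 64 mm diameter, 20 mm high, lying to the left beyond the feed trough; leave alone. Origin: centre of the underside.

How it is judged:
By the outcome, as a careful person would: the job done as asked, in the order asked, and still so for the second after the job is handed in, with the robot touching nothing.
It also fails if it takes over 48 s, if anything falls off the work surface, if the arm or the gripper's body presses on something with over 40 N, if the wrist force passes 120 N, or if a joint passes its speed limit or range.

ROBOT

A 7-joint arm with a two-finger parallel gripper is mounted at the origin on the work surface. World frame = base frame: x ahead of the robot, y to its left, z up, the work surface at z = 0. Lengths are in mm, angles in rad, forces in N, time in s.
With the tool pointing down it reaches from about 400 to 875 mm from the base axis. Payload 19.3 kg.
Tool frame: the origin (TCP) lies at the very end of the fingers, on their centre line; the grasp point (between the pads) lies 19 mm behind it (grip_point_offset is the z of the grasp point in the tool frame, in mm); z points along the fingers, x is the direction in which the jaws open and shut, and the axes are right-handed (so a half turn about z gives the same grasp; the last joint's range is limited). The gripper opens to 85 mm and grips with 20 to 120 N. Pads are 22 mm wide; open, the fingers measure 114 mm over their backs; the gripper's body (76 mm by 85 mm) begins 54 mm behind the grasp point. The pads swing forward as they close: fully open they stand 13 mm farther back than shut.
Start: joints at [-1.269, 0.521, -0.036, 1.599, 0.021, 1.021, -0.113], TCP at [227.076, 582.281, 231.291] pointing down, gripper open.
Joint ranges: [-2.91, 2.91], [-0.3, 2.13], [-1.5, 1.42], [0.17, 2.43], [-1.26, 4.41], [0.16, 1.93], [-2.52, 2.52]. Speed limits (rad/s): [1.89, 1.89, 2.39, 2.39, 3.01, 3.01, 3.01].

INTERFACE

Orientations are given as a 3x3 rotation matrix whose columns are the frame's x, y, z axes.
In Python, from workcell import movep, movel, goto_joints, open_gripper, clamp, wait, inverse_kinematics, read_state, camera, PlanningError, finish_job, grip_point_offset gives the robot as it stands. Calls block until the motion is done:
- movep(position, orientation): joint-space move of the TCP to a pose.
- movel(position, frame=None, max_speed=150, guard=None): straight line of the TCP; frame=None keeps the orientation; max_speed is the mean speed in mm/s. With guard (N) it stops when the force on the tool has changed by that much, and returns True; else False.
- goto_joints(angles): joint-space move.
- open_gripper() and clamp(): open the fingers fully, or close them until they stop; the grip force is fixed at half the most.
- wait(seconds).
- inverse_kinematics(position, orientation): joint angles nearest the present ones, or None.
- read_state(): the state.
- camera(name): name is "side" or "top"; returns a dict with "image" (420x560x3 uint8, blue, green, red), "range_z" (420x560 float32, mm along the optical axis (not along the pixel's ray), 0 where there is no reading), "fx", "fy", "cx", "cy" (pixels), "dist_coeffs" ([k1, k2, p1, p2, k3] as OpenCV has them; the pictures are not rectified), "cam_to_world" (4x4, takes a point from camera to world coordinates). Camera axes: x right, y up, looking along -z (the intrinsics and any distortion apply to the point x, -y, -z); pixel columns grow to the right and rows downward; lengths in mm; the calibration is good to about 2 mm. A picture is of the moment at which its call begins.
A pose or a line that the arm cannot do raises PlanningError and nothing moves.
- finish_job(): hands the job in, once; it reports no verdict.
The state is a dict: "time": time; "qpos": joint angles; "qvel": joint speeds; "joint_efforts": joint torques, N m; "eef_pos": TCP position; "tool_rot": TCP orientation; "ft_force": force on the tool from outside, world axes, zero at the start; "torque": the same for the moment, N m; "finger_gap": finger opening in mm.
Only numpy, scipy, OpenCV 4.12 (cv2) and the standard library are available. Lean on these libraries where they do the work, as an engineer would, in place of code of your own. Each camera call takes 0.05 s, during which the arm holds its last target.

## Working session

There is one attempt and no reset: what is moved stays moved. The work goes in short steps, each a Python script; the robot and the scene stay as the last script left them, time stands still between calls to the robot, and variables do not carry over. Pictures are saved under pics/ and viewed, and the job is handed in when it is done.

```bash
mkdir -p pics; ls; python3 - <<'E'
from workcell import *
import cv2,numpy as np,pickle
s=read_state();print(s['time'],s['eef_pos'],s['finger_gap'])
for n in('side','top'):
    c=camera(n);cv2.imwrite(f'pics/{n}0.png',c['image']);pickle.dump(c,open(f'{n}0.pkl','wb'))
    print(n,c['fx'],c['fy'],c['cx'],c['cy'],c['dist_coeffs'],np.round(c['cam_to_world'],3).tolist(),(c['range_z']>0).mean())
E
```

```text
pics
0.0 [226.98341661 581.95809181 230.73512624] 85.69238738112765
side 462.4722818096843 462.4722818096843 277.1051570561914 210.91507032193408 [-0.08828393  0.          0.          0.          0.        ] [[-0.873, 0.371, -0.317, 302.462], [-0.488, -0.676, 0.552, 491.496], [-0.01, 0.636, 0.771, 780.336], [0.0, 0.0, 0.0, 1.0]] 0.9960331632653061
top 542.0055499464868 542.0055499464868 276.3797169019596 209.73357335856133 [-0.15161389  0.          0.          0.          0.        ] [[0.008, 0.986, -0.168, 412.803], [-1.0, 0.008, 0.0, 16.595], [0.002, 0.168, 0.986, 1168.626], [0.0, 0.0, 0.0, 1.0]] 0.9960374149659864
```

View pics/side0.png

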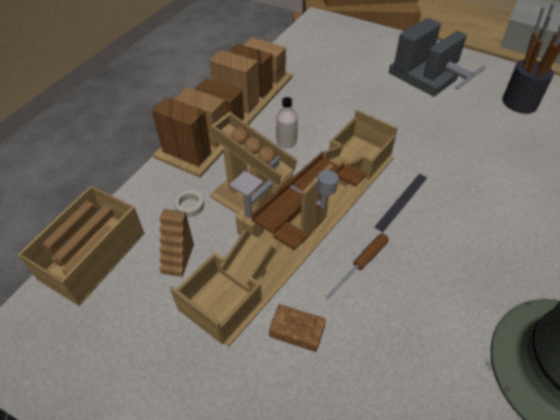

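View pics/top0.png

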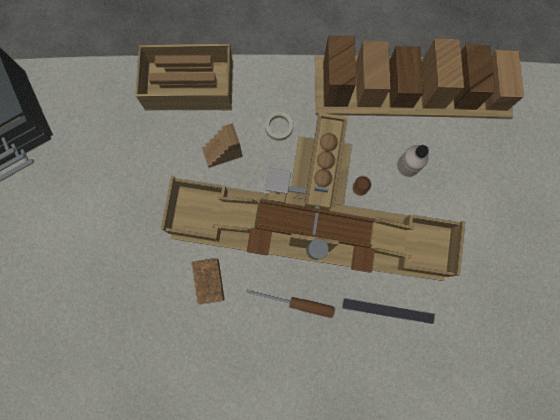

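The side view shows the sorter with its gate (ears near (292,234) and (350,175)). The top view shows the left ear at about (260,241), the right ear at (363,259), the key pad at (278,180) and the disc at (318,248). Next I'll measure these points with depth and colour masks.

```bash
cat > h.py <<'E'
import numpy as np,cv2,pickle
def world(c,uv,z=None):
    K=np.array([[c['fx'],0,c['cx']],[0,c['fy'],c['cy']],[0,0,1]])
    uv=np.asarray(uv,float).reshape(-1,1,2)
    n=cv2.undistortPoints(uv,K,np.array(c['dist_coeffs'])).reshape(-1,2)
    d=np.c_[n[:,0],-n[:,1],-np.ones(len(n))]; T=np.array(c['cam_to_world'])
    if z is None:
        r=np.array([c['range_z'][int(round(v)),int(round(u))] for u,v in uv.reshape(-1,2)])
        return (d*r[:,None])@T[:3,:3].T+T[:3,3]
    w=d@T[:3,:3].T; s=(z-T[2,3])/w[:,2]
    return w*s[:,None]+T[:3,3]
def cloud(c):
    v,u=np.mgrid[0:420,0:560]
    return world(c,np.c_[u.ravel(),v.ravel()]).reshape(420,560,3)
E
python3 - <<'E'
from h import *
c=pickle.load(open('top0.pkl','rb'));P=cloud(c)
def reg(name,box,zlo,zhi):
    u0,v0,u1,v1=box
    m=np.zeros((420,560),bool);m[v0:v1,u0:u1]=True
    m&=(P[...,2]>zlo)&(P[...,2]<zhi)
    n,l,st,ce=cv2.connectedComponentsWithStats(m.astype(np.uint8))
    k=1+st[1:,4].argmax();q=P[l==k]
    r=cv2.minAreaRect(q[:,:2].astype(np.float32))
    print(name,'n',len(q),'mean',q.mean(0).round(1),'zmed',np.median(q[:,2]).round(1),'rect',np.round(r[0],1),np.round(r[1],1),round(r[2],1),'px',ce[k].round(1),'z sd',q[:,2].std().round(1))
for n,p in dict(L=(260,241),R=(363,259),key=(278,180),disc=(318,248),b0=(323,178),b1=(326,160),b2=(328,142),tl=(185,207),tr=(438,246)).items():
    print(n,world(c,[p])[0].round(1))
reg('L',(242,231,278,258),75,145)
reg('R',(345,246,382,275),75,145)
reg('key',(262,165,294,194),150,172)
reg('disc',(300,235,336,262),160,190)
cv2.imwrite('pics/crop.png',cv2.resize(c['image'][150:290,160:470],None,fx=2.5,fy=2.5))
E
```

```text
L [529.5  47.4 123.1]
R [ 497.5 -156.1  100.8]
key [641.9  13.5 162.3]
disc [511.6 -61.1 173.8]
b0 [644.7 -71.5 170.6]
b1 [678.2 -77.  177. ]
b2 [710.9 -80.3 185.9]
tl [614.7 214.9  11.7]
tr [ 532.6 -334.4   16.2]
L n 513 mean [528.4  49.  122.7] zmed 123.0 rect [528.8  49.8] [67.2 47.7] 85.7 px [259.2 241.6] z sd 5.4
R n 546 mean [ 500.  -157.7   96.7] zmed 97.0 rect [ 498.4 -164.4] [57.5 50.7] 80.9 px [363.5 257.9] z sd 3.6
key n 528 mean [641.6  14.3 162.6] zmed 162.6 rect [642.3  14.3] [44.1 44.8] 82.2 px [277.6 180.2] z sd 1.8
disc n 480 mean [515.7 -60.2 173.2] zmed 174.7 rect [513.5 -58.6] [66.5 40.7] 82.1 px [317.5 245.8] z sd 4.6
```

View pics/crop.png

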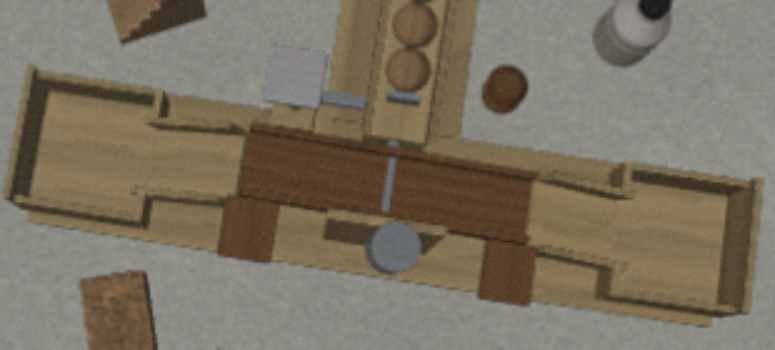

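```bash
python3 - <<'E'
from h import *
c=pickle.load(open('top0.pkl','rb'));P=cloud(c)
for v in (236,241,246): print('L',v,[(u,*P[v,u].round(0).astype(int)) for u in range(246,276,3)])
for v in (254,259,264): print('R',v,[(u,*P[v,u].round(0).astype(int)) for u in range(349,380,3)])
print('gate',[(u,*P[int(212+(u-258)*.16+4),u].round(0).astype(int)) for u in range(252,380,8)])
s=pickle.load(open('side0.pkl','rb'));S=cloud(s)
for p in [(284,231),(292,234),(300,238),(345,170),(350,175),(356,178),(250,184),(328,180)]: print(p,S[p[1],p[0]].round(0))
cv2.imwrite('pics/crops.png',cv2.resize(s['image'][100:300,180:400],None,fx=3,fy=3))
E
```

```text
L 236 [(246, np.int64(552), np.int64(81), np.int64(12)), (249, np.int64(539), np.int64(69), np.int64(125)), (252, np.int64(539), np.int64(63), np.int64(125)), (255, np.int64(413), np.int64(17), np.int64(1169)), (258, np.int64(539), np.int64(51), np.int64(124)), (261, np.int64(539), np.int64(46), np.int64(124)), (264, np.int64(539), np.int64(40), np.int64(123)), (267, np.int64(539), np.int64(34), np.int64(124)), (270, np.int64(539), np.int64(28), np.int64(122)), (273, np.int64(553), np.int64(23), np.int64(13))]
L 241 [(246, np.int64(542), np.int64(81), np.int64(12)), (249, np.int64(529), np.int64(69), np.int64(125)), (252, np.int64(529), np.int64(63), np.int64(122)), (255, np.int64(529), np.int64(57), np.int64(123)), (258, np.int64(529), np.int64(51), np.int64(125)), (261, np.int64(530), np.int64(46), np.int64(117)), (264, np.int64(529), np.int64(40), np.int64(125)), (267, np.int64(530), np.int64(34), np.int64(122)), (270, np.int64(542), np.int64(29), np.int64(9)), (273, np.int64(542), np.int64(23), np.int64(12))]
L 246 [(246, np.int64(531), np.int64(81), np.int64(11)), (249, np.int64
[... 2540 characters left out ...]
(308, np.int64(566), np.int64(-47), np.int64(105)), (316, np.int64(564), np.int64(-62), np.int64(108)), (324, np.int64(562), np.int64(-79), np.int64(104)), (332, np.int64(561), np.int64(-95), np.int64(100)), (340, np.int64(557), np.int64(-111), np.int64(99)), (348, np.int64(556), np.int64(-127), np.int64(98)), (356, np.int64(554), np.int64(-144), np.int64(93)), (364, np.int64(552), np.int64(-160), np.int64(94)), (372, np.int64(551), np.int64(-180), np.int64(74))]
(284, 231) [541.  52. 117.]
(292, 234) [525.  52. 118.]
(300, 238) [508.  53. 119.]
(345, 170) [ 513. -158.  100.]
(350, 175) [ 498. -148.  102.]
(356, 178) [ 484. -148.  100.]
(250, 184) [631.  17. 162.]
(328, 180) [506. -47. 176.]
```

View pics/crops.png

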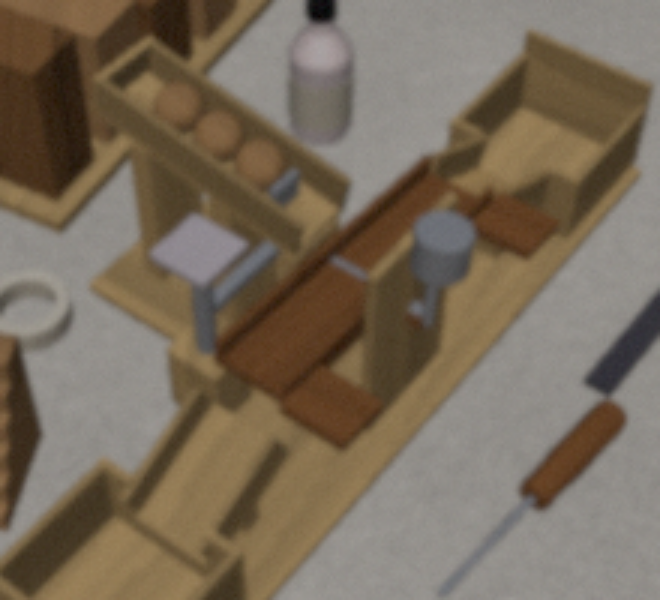

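The two depth images give ears at about 123/97 mm (top) and 118/101 mm (side), and the spec says 132/87. I'll settle this by triangulating the ear corners from both views.

```bash
python3 - <<'E'
from h import *
t=pickle.load(open('top0.pkl','rb'));s=pickle.load(open('side0.pkl','rb'))
def ray(c,p):
    o=np.array(c['cam_to_world'])[:3,3]; q=world(c,[p],0)[0]; d=q-o; return o,d/np.linalg.norm(d)
def tri(a,b):
    o1,d1=ray(t,a);o2,d2=ray(s,b)
    k=np.linalg.lstsq(np.c_[d1,-d2],o2-o1,rcond=None)[0]
    p,q=o1+k[0]*d1,o2+k[1]*d2
    return ((p+q)/2).round(1),np.linalg.norm(p-q).round(1)
T=lambda x,y:(160+x/2.5,150+y/2.5)
S=lambda x,y:(180+x/3,100+y/3)
# ear corners: outer-front, inner-front
prs={'L outfront':((219,254),(343,447)),'L infront':((271,261),(383,406)),'L outback':((222,196),(283,405)),
'R infront':((480,297),(536,256)),'R outfront':((532,304),(558,222)),'R inback':((485,240),(474,220)),
'key nearL':((264,102),(196,283)),'key nearR':((319,107),(247,247)),'key farR':((327,50),(198,212)),'key farL':((272,43),(150,253)),
'disc':((394,246),(445,228))}
for n,(a,b) in prs.items(): print(n,*tri(T(*a),S(*b)))
E
```

```text
L outfront [509.9  71.9 107.6] 0.4
L infront [504.6  30.9 103.2] 1.5
L outback [553.2  69.2 118.3] 3.0
R infront [ 475.5 -135.4   94.9] 5.9
R outfront [ 473.  -177.1   90.4] 0.5
R inback [ 521.7 -138.4  103.5] 2.7
key nearL [625.   38.2 156.3] 6.2
key nearR [619.1  -5.3 151.3] 0.8
key farR [660.8 -11.9 156.6] 4.9
key farL [667.7  30.9 155.2] 2.2
disc [511.1 -60.6 171.7] 0.1
```

The tilt was about 0.085 rad in the first picture and 0.126 rad 0.05 s later, so the gate looks still in motion towards left end up. I'll look again.

```bash
python3 - <<'E'
from workcell import *
from h import *
wait(0.5)
for n in('side','top'):
    c=camera(n);cv2.imwrite(f'pics/{n}1.png',c['image']);pickle.dump(c,open(f'{n}1.pkl','wb'));P=cloud(c)
    if n=='top':
        for a,b in (((248,229),(275,258)),((345,246),(382,275))):
            q=P[a[1]:b[1],a[0]:b[0]].reshape(-1,3);q=q[(q[:,2]>70)&(q[:,2]<150)];print(q.mean(0).round(1),np.median(q,0).round(1),np.percentile(q,[3,97],axis=0).round(0))
        print('gate',[(u,*P[int(212+(u-258)*.16+4),u].round(0)) for u in range(252,380,16)])
        cv2.imwrite('pics/crop1.png',cv2.resize(c['image'][150:290,160:470],None,fx=2.5,fy=2.5))
print(read_state()['time'],read_state()['ft_force'])
E
```

```text
[529.5  47.  132.2] [529.9  47.  133.2] [[507.  26. 125.]
 [552.  69. 139.]]
[ 501.1 -157.2   87.4] [ 502.4 -156.3   87.4] [[ 477. -187.   80.]
 [ 524. -135.   95.]]
gate [(252, np.float64(589.0), np.float64(66.0), np.float64(68.0)), (268, np.float64(576.0), np.float64(32.0), np.float64(126.0)), (284, np.float64(572.0), np.float64(1.0), np.float64(118.0)), (300, np.float64(569.0), np.float64(-31.0), np.float64(110.0)), (316, np.float64(564.0), np.float64(-63.0), np.float64(105.0)), (332, np.float64(561.0), np.float64(-95.0), np.float64(98.0)), (348, np.float64(556.0), np.float64(-128.0), np.float64(92.0)), (364, np.float64(554.0), np.float64(-162.0), np.float64(83.0))]
0.7 [-0.98778254 -0.33900803  0.65296957]
```

View pics/crop1.png

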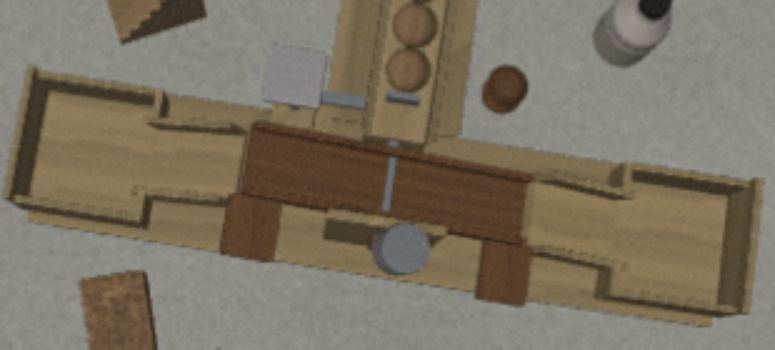

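It has settled: left ear up at (529, 47, 132), right ear at 87, both matching the spec. The key is at (642, 14, 162.6), also matching. So I press the left ear, which opens the left tray.

```bash
python3 - <<'E'
from workcell import *
from h import *
clamp()
s=read_state();print(s['time'],s['eef_pos'],s['finger_gap'],s['tool_rot'])
xs=np.array([.990,-.139,0]);xs/=np.linalg.norm(xs)
for sg in(1,-1):
    x=xs*sg;z=np.array([0,0,-1.]);R=np.c_[x,np.cross(z,x),z]
    q=[inverse_kinematics(p,R) for p in([528,49,220],[528,49,84],[642,14,138])]
    print(sg,[None if a is None else np.round(a,2) for a in q])
    if all(a is not None for a in q): break
np.save('R.npy',R)
movep([528,49,225],R)
print(read_state()['time'],read_state()['eef_pos'])
movel([528,49,150],max_speed=120)
f0=read_state()['ft_force']
hit=movel([528,49,85],max_speed=50,guard=8)
s=read_state();print(hit,s['time'],s['eef_pos'],s['ft_force']-f0)
c=camera('side');cv2.imwrite('pics/side2.png',c['image'])
movel([528,49,225],max_speed=120)
P=cloud(camera('side')) 
c=camera('side');cv2.imwrite('pics/side3.png',c['image']);print(read_state()['time'],P[175,352])
E
```

```text
1.4667 [227.07870455 582.30349467 231.30261642] 0.19009031293302744 [[ 3.63298752e-01  9.31672698e-01  1.36079977e-05]
 [ 9.31672698e-01 -3.63298752e-01  2.62175599e-05]
 [ 2.93699534e-05  3.15339320e-06 -1.00000000e+00]]
1 [array([-0.59,  0.43,  0.51,  1.88, -0.26,  0.9 , -0.08]), array([-0.49,  0.63,  0.39,  1.98, -0.4 ,  0.61,  0.03]), array([-0.44,  0.72,  0.51,  1.65, -0.43,  0.89,  0.1 ])]
3.6583 [528.01681022  50.08728696 224.88999441]
True 5.5583 [527.92664651  48.90939193  88.71013044] [-3.55558164  0.80717907 13.88822985]
7.0 [ 487.80934091 -129.26183047  123.43559231]
```

```bash
python3 -c "
import cv2,numpy as np
a=[cv2.resize(cv2.imread(f'pics/side{i}.png')[100:300,180:400],None,fx=1.8,fy=1.8) for i in(2,3)]
cv2.imwrite('pics/s23.png',np.hstack(a))"
```

```text
(no output)
```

View pics/s23.png

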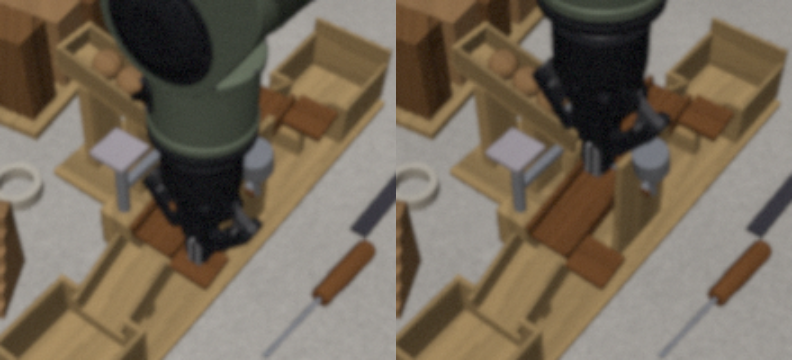

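The pictures show the gate rocked over: left ear down (crop ~(595,262)), right ear up, and the descent stopped at 88.7 mm on the stop. Next I'll confirm by depth and press the key.

```bash
python3 - <<'E'
from workcell import *
from h import *
R=np.load('R.npy')
movep([642,14,215],R)
c=camera('side');P=cloud(c)
def q(a,b):
    p=P[a[1]:b[1],a[0]:b[0]].reshape(-1,3);print('side ear',np.median(p,0).round(1))
q((286,240),(304,250));q((346,160),(366,170))
cv2.imwrite('pics/side4.png',c['image'])
c=camera('top');cv2.imwrite('pics/top4.png',c['image']);P=cloud(c)
for n,(x,y) in dict(L=(259,242),R=(363,260)).items(): print(n,np.median(P[y-4:y+5,x-4:x+5].reshape(-1,3),0).round(1))
print(read_state()['eef_pos'],read_state()['time'])
E
```

```text
side ear [520.3  50.3  87.5]
side ear [ 492.  -152.1  131.8]
L [462.6  30.8 714.9]
R [ 492.9 -150.8  133.8]
[641.37553142  14.34242408 214.87644413] 7.65
```

View pics/side4.png

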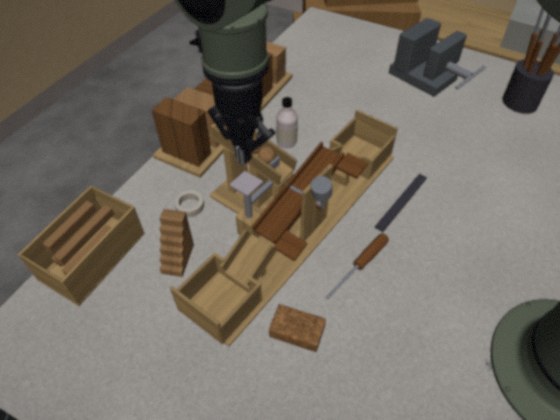

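View pics/top4.png

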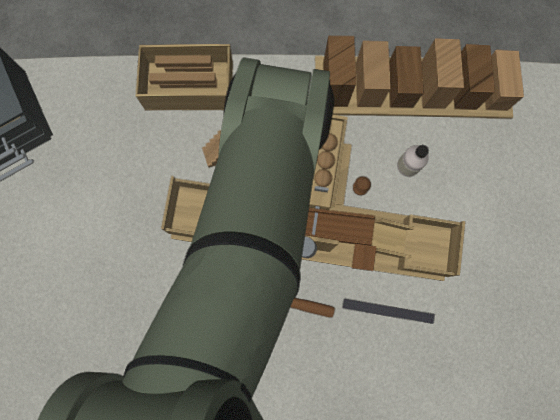

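Both views confirm it: left ear at 87.5 mm, right ear at 132–134 mm. The fingertips are above the key pad (side picture ~(247,155)), clear of the trough. Now I'll press the key.

```bash
python3 - <<'E'
from workcell import *
from h import *
movel([642,14,172],max_speed=100)
f0=read_state()['ft_force']
hit=movel([642,14,134],max_speed=30,guard=18)
s=read_state();print(hit,s['time'],s['eef_pos'],s['ft_force']-f0)
wait(0.3)
s=read_state();print(s['eef_pos'],s['ft_force']-f0)
movel([642,14,225],max_speed=100)
movep([400,250,280],np.load('R.npy'))
wait(1.5)
for n in('side','top'):
    c=camera(n);cv2.imwrite(f'pics/{n}5.png',c['image'])
P=cloud(c);print('key',np.median(P[177:185,274:284].reshape(-1,3),0).round(1),read_state()['time'])
E
```

```text
True 9.2833 [642.18470724  13.99209628 138.01836878] [-2.85066101  1.60989287 12.25252189]
[642.22436988  14.00551236 138.02767032] [-2.1032305   1.79982868 12.46795979]
key [646.1  12.4 138.4] 13.5
```

View pics/side5.png

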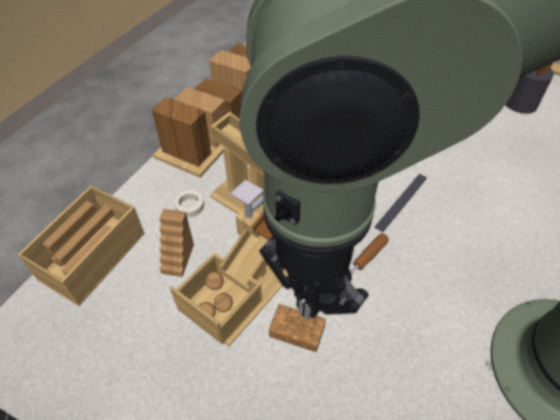

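View pics/top5.png

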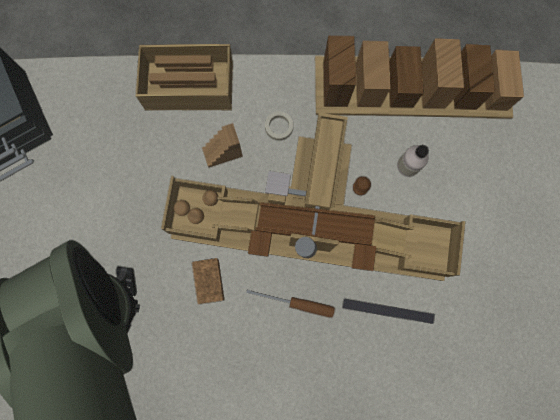

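The top view shows all three balls in the left tray at (182,208), (195,216) and (210,198). The trough is empty, the key is at 138.4 mm, and the disc leans left at (306,247). I'll check that everything is at rest, then hand in.

```bash
python3 - <<'E'
from workcell import *
from h import *
wait(0.8)
a=cv2.imread('pics/top5.png');c=camera('top');b=c['image'];P=cloud(c)
d=cv2.GaussianBlur(cv2.absdiff(a,b),(7,7),0).max(2);print('moved since',(d>20).sum())
d0=cv2.GaussianBlur(cv2.absdiff(cv2.imread('pics/top1.png'),b),(7,7),0).max(2)
for n,(x0,y0,x1,y1) in dict(sand=(188,255,228,308),gouge=(240,284,338,322),rasp=(340,295,438,325),corbel=(200,120,245,168),tape=(262,108,296,142),glue=(400,140,432,176),finial=(352,174,374,196)).items(): print(n,(d0[y0:y1,x0:x1]>20).sum())
for p in((182,208),(195,216),(210,198),(259,242),(363,260)): print(P[p[1],p[0]].round(0))
finish_job();print(read_state()['time'])
E
```

```text
moved since 0
sand 0
gouge 0
rasp 0
corbel 0
tape 0
glue 0
finial 0
[606. 215.  47.]
[589. 187.  50.]
[628. 156.  50.]
[531.  50.  88.]
[ 493. -151.  135.]
the job is handed in; nothing more can be done
the job is handed in; nothing more can be done
```

I pressed the raised left ear with the closed fingertips and the gate rocked over. I then pressed the feed key fully down, and the three balls rolled into the left tray, the side that was shut off before. I backed the arm off before handing in. The last clock reading was 13.5 s, and about 1 s more passed before the hand-in.

- **Gate:** the left ear is down at 88 mm and the right ear is up at 135 mm, about 3 mm above the stated 132.
- **Key:** its top is at 138.4 mm, which is on its stop.
- **Balls:** all three are in the left tray, their tops at 47–50 mm, where 49 mm is expected.
- **At rest:** nothing moved over the final 0.8 s. In the top view, none of the bystander objects had moved since before the arm moved.

One early measurement disagreed. The first pictures showed the ears at heights that did not match the description, because the gate was still settling onto its stop. A second look 0.5 s later matched. No other checks failed or disagreed.

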